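# Load the tube block into the incubator under its unmarked lid catch

### The job

Get the tube incubator ready for loading: raise its white lid all the way up and leave it up, and put the teal tube block that lies on its side into the incubator's well, seated flat on the bottom. The lid's catch may be on or off and the round knob does not show which: you find out by trying the lid by its bar handle. Never wrench at a lid that holds; a quarter turn of the knob frees it. Stand the block upright on the bench and let go of it, then take it by its stem and lower it in without dropping it; do not disturb the other things on the bench.

Things in the scene. Friction and masses are not known exactly. Their poses are not given: they have to be found in the camera images.
- incubator: Fixed bench unit, pale teal: 310 mm deep, 230 wide, flat deck 120 mm above the bench, sloping control panel in front, white lid on the deck over a square well. Origin on the bench under the well's centre; the front lies 165 mm before it, the back 145 behind. x from its front (robot side) to its back, y to its left seen from the robot, z up.
- well (a point): Centre of the well's floor, 40 mm above the bench (80 mm below the deck). The well is 60 x 60 mm with upright walls, its sides along x and y of this frame (the incubator's axes). It is covered while the lid is shut.
- hinge (a point): Middle of the lid's hinge axis, at the rear of the lid: 78 mm behind the well's centre, 121 mm above the bench. The axis runs along y of the incubator.
- lid (a joint): Lid angle, rad: 0 shut, 1.57 upright, stop at 1.75. The white lid (150 deep, 200 wide, 52 mm high, 0.4 kg) swings up and back and stays at any angle (stiff hinge): raising it by the bar takes 3 to 6 N. Caught, it gives only about 2 mm at the bar (0.01 rad), then holds fast. Left below about 1.5 it leans over the well, in the way of a gripper.
- lid_bar (a point): Centre of the lid's steel bar handle: a round bar 12 mm thick, 88 mm free between its posts, parallel to the hinge, 48 mm before the lid's front face. Shut, it is 201 mm in front of the hinge and 65 mm above it (66 mm over the deck). It moves with the lid; a gripper that holds it across, from above, can stay upright while the bar turns between its pads.
- knob_grip (a point): Point at which to grip the catch knob, on its axis, 24 mm above the lid's top. The knob is round, black, unmarked, 38 mm across, upright on the lid near its front edge, 7 to 37 mm above the lid's top, 125 mm in front of the hinge. It turns stiffly (0.06 N m), stays where left and does not show its angle. This frame is the lid's, not the knob's.
- keeper: Steel plate 22 x 19 mm, in a slot of the deck under the knob: an arm on the knob hooks under it. The knob starts anywhere within 1.2 rad of fully caught; it is caught within about 0.6 rad of that, stops at 1.35 rad either way. So a held lid is freed by 1.3 rad either way (or to the stop), but turning a free one may catch it. The plate must not bear over 60 N. Origin: middle of its underside.
- block_center (a point): Centre of the teal metal tube block to be loaded: 50 x 50 x 70 mm, about 0.28 kg, four bores and a thin stem on its top face. z runs along the 70 mm from foot to stem, x and y across its flat sides. At the start it lies on a flat side (centre 25 mm above the bench); standing on the bench the centre is 35 mm up, seated in the well 75 mm.
- block_stem (a point): Point to hold the block's stem: on its axis, 67 mm from the block's centre, 32 mm beyond the top face. The stem is a round rod 10 mm thick, 55 mm long beyond the top face, with a cap 15 mm wide and 6 mm tall at its end. Same axes as the block.
- spare_block: Bystander: a second teal tube block with eight bores and a stem, standing upright, 50 x 50 x 70 mm plus 55 mm stem; origin at the centre of its foot.
- flask: Bystander: clear glass flask with a black stopper, 96 mm wide, 211 mm tall; origin at the centre of its foot.
- wash_bottle: Bystander: white plastic bottle with a red cap, 68 mm wide, 190 mm tall; origin at the centre of its foot.
- jug: Bystander: clear plastic measuring jug with a handle, 90 mm wide, 120 mm tall; origin at the centre of its foot.
- stopper: Bystander: black rubber stopper, 44 mm wide, 30 mm tall; origin at the centre of its foot.
Not all that is in view belongs to the job. Leave any blue or yellow look-alike of the part that bears block_center alone.

How it is judged:
By the outcome, as a careful person would: the job done as asked, in the order asked, and still so for the second after the job is handed in, with the robot touching nothing.
It also fails if it takes over 72 s, if anything falls off the work surface, if the arm or the gripper's body presses on something with over 40 N, if the wrist force passes 120 N, or if a joint passes its speed limit or range.

### The arm

A 6-joint arm with a two-finger parallel gripper is mounted at the origin on the work surface. World frame = base frame: x ahead of the robot, y to its left, z up, the work surface at z = 0. Lengths are in m, angles in rad, forces in N, time in s.
With the tool pointing down it reaches from about 0.375 to 0.975 m from the base axis. Payload 3.8 kg.
Tool frame: the origin (TCP) lies on the centre line of the jaws, within the pads' length; the fingertips stand 17 mm ahead of it and the grasp point (between the pads) lies 2 mm behind it (bot.tip_extent is the distance from the TCP to the fingertips, in m); z points along the fingers, y is the line along which they close (so a half turn about z gives the same grasp; the last joint's range is limited). The gripper opens to 85 mm and grips with 20 to 120 N. Pads are 22 mm wide; open, the fingers measure 114 mm over their backs; the gripper's body (76 mm by 85 mm) begins 54 mm behind the grasp point. The pads swing forward as they close: fully open they stand 13 mm farther back than shut.
Start: joints at [-0.037, 0.264, 1.604, -0, 1.274, -0.037], TCP at [0.675, -0, 0.219] pointing down, gripper open.
Joint ranges: [-2.63, 2.63], [-0.94, 2.18], [0.31, 2.57], [-1.31, 4.45], [0, 2.66], [-2.55, 2.55]. Speed limits (rad/s): [2.57, 2.57, 3.14, 3.14, 3.14, 3.14].

### API

Orientations are given as a rotation vector (axis times angle).
In Python, from workcell import readout, read_camera, finish_job, bot gives the robot as it stands.
- The arm moves only by the tool jog_arm, never from a script. Its argument "deltas" is one flat list of numbers, 7 for each row, row after row: the shift along the tool's x, y, z in m, then the turn, a rotation vector about the tool's x, y, z in degrees, then the gripper command: -1 is shut, 1 is fully open, values between are in proportion. A call has 1 to 8 rows; each row is the pose to reach, as a shift and turn from the pose commanded when the call began, along the tool's axes at that moment; what a row does not reach only later rows make up. A row lasts 1/10 s, in which the tool goes at most 50 mm and 8.59 degrees, less where a joint would pass 70% of its speed; a pose out of reach is approached as far as the arm can. A call with a gripper value outside its range is refused whole. The fingers move at their own pace and stop on an object; "squeeze" is the grip in N (left out, the last holds). Time passes only in rows, so rows that repeat a pose let the fingers close. It gives the time, the measured TCP pose, the force, the opening and the grip force at its end, in the units of the state.
- readout.read_state(): the state, without advancing time (a new reading comes with each control period).
- read_camera(name): name is "scene" or "side" or "wrist"; returns a dict with "color" (480x640x3 uint8, blue, green, red), "fx", "fy", "cx", "cy" (pixels), "origin" and "attitude" of the camera in the world. Camera axes: x right, y down, z forward; pixel columns grow to the right and rows downward; lengths in m; the calibration is good to about 2 mm. A picture is of the moment at which its call begins. There is no depth.
- finish_job(): hands the job in; it is judged then, once.
The state is a dict: "time": time; "q": joint angles; "joint_vel": joint speeds; "joint_torque": joint torques, N m; "tool_pos": TCP position; "tcp_rot": TCP orientation; "wrist_force": force on the tool from outside, world axes, zero at the start; "torque": the same for the moment, N m; "width": opening from 0.0 (shut) to 1.0 (fully open); "grip_force": force on a finger pad.
Only numpy, scipy, OpenCV 4.12 (cv2) and the standard library are available. Lean on these libraries where they do the work, as an engineer would, in place of code of your own. Each camera call takes 0.05 s, during which the arm holds its last target. There are 200 camera calls.

## Working session

There is one attempt and no reset: what is moved stays moved. The work goes in short steps, Python scripts to look and compute and a tool call to move; the robot and the scene stay as the last step left them, time stands still between calls to the robot, and variables do not carry over. Pictures are saved under pics/ and viewed, at most 10 in all, crops included, and the job is handed in when it is done.

Besides the shell and the picture viewer there is one more tool, called after "Emit:" as name(argument=value, ...), one argument or row to a line, values as JSON. jog_arm: Moves the arm, as the interface text tells. Its arguments: {"type":"object","properties":{"deltas":{"type":"array"},"squeeze":{"type":"number"}},"required":["deltas"]}

```bash
mkdir -p pics; ls; python3 - <<'E'
from workcell import readout, read_camera, bot
import cv2,numpy as np
for n in ("scene","side"):
    c=read_camera(n); cv2.imwrite(f"pics/{n}0.png",c["color"]); print(n,{k:np.round(v,4).tolist() for k,v in c.items() if k!="color"})
s=readout.read_state(); print({k:np.round(v,4).tolist() for k,v in s.items()}); print(bot.tip_extent)
E
```

```text
pics
scene {'fx': 452.9629, 'fy': 452.9629, 'cx': 324.0058, 'cy': 240.9553, 'origin': [1.5283, -0.4583, 0.9167], 'attitude': [-1.8932, -1.2387, 0.6472]}
side {'fx': 450.5233, 'fy': 450.5233, 'cx': 317.2587, 'cy': 235.6294, 'origin': [0.17, -0.8737, 0.7432], 'attitude': [-2.1285, 0.4391, -0.2546]}
{'time': 0.1, 'q': [-0.0369, 0.2647, 1.6052, -0.0, 1.2737, -0.0369], 'joint_vel': [-0.0, 0.0005, -0.0029, -0.0012, 0.0009, -0.0012], 'joint_torque': [0.0003, -51.6707, -36.8589, 0.0, 0.0062, 0.0001], 'tool_pos': [0.6743, 0.0, 0.2175], 'tcp_rot': [-2.2204, -2.2204, 0.0022], 'wrist_force': [0.514, 0.8339, -0.2293], 'torque': [0.0003, -0.0059, 0.049], 'grip_force': 0.0, 'width': 0.9984}
0.017
```

View pics/scene0.png

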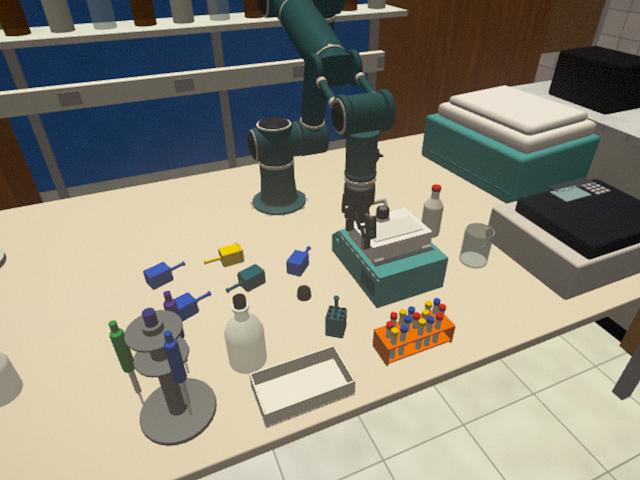

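View pics/side0.png

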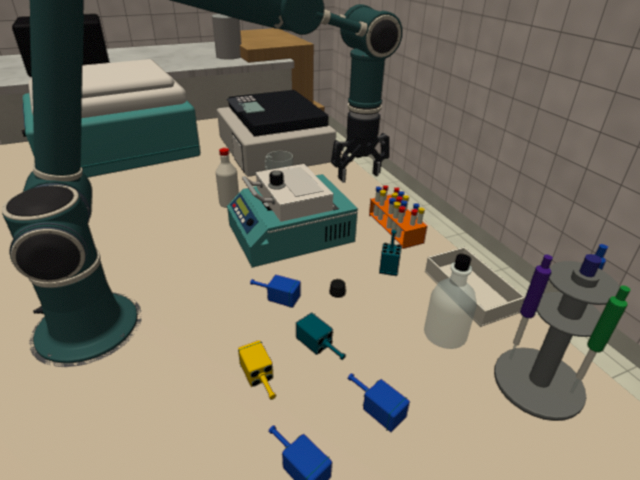

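The scene shows the incubator at about (390,255), lid bar near the gripper, and the teal lying block at (251,276), with its stem to the left. In the side view the knob is at (276,178), the lying block at (315,333) and its stem tip at (343,357). I'll enlarge both.

```bash
cat > h.py <<'E'
import cv2,numpy as np
from scipy.spatial.transform import Rotation as R
from workcell import readout, read_camera, bot
def ray(c,u,v):
    d=R.from_rotvec(c["attitude"]).apply([(u-c["cx"])/c["fx"],(v-c["cy"])/c["fy"],1]); return np.array(c["origin"]),d
def atz(c,u,v,z):
    o,d=ray(c,u,v); return o+d*(z-o[2])/d[2]
def proj(c,p):
    q=R.from_rotvec(c["attitude"]).inv().apply(np.atleast_2d(p)-c["origin"]); return np.c_[c["fx"]*q[:,0]/q[:,2]+c["cx"],c["fy"]*q[:,1]/q[:,2]+c["cy"]]
E
python3 - <<'E'
import cv2,numpy as np
a=cv2.imread("pics/side0.png"); b=cv2.imread("pics/scene0.png")
def z(i,x0,y0,x1,y1,k): return cv2.resize(i[y0:y1,x0:x1],None,fx=k,fy=k,interpolation=cv2.INTER_CUBIC)
o=np.zeros((600,800,3),np.uint8)
o[:,:420]=z(a,220,165,360,365,3)
o[:330,425:800]=z(b,325,195,450,305,3)
o[340:590,425:725]=z(b,220,255,280,305,5)
cv2.imwrite("pics/z0.png",o)
E
```

```text
(no output)
```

View pics/z0.png

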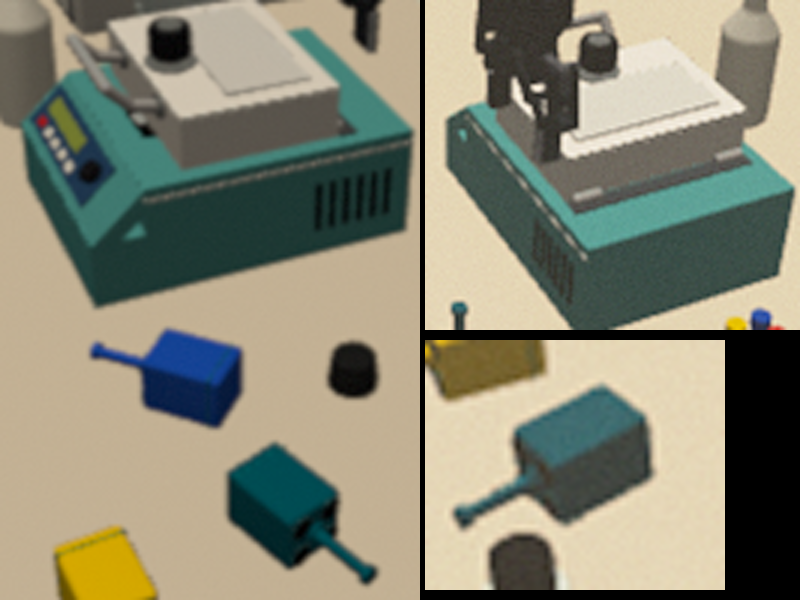

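```bash
cat > m.py <<'E'
from h import *
from scipy.optimize import least_squares
S=read_camera("side"); C=read_camera("scene")
obs=[(S,(252.3,267),(-.165,-.115,0)),(S,(357.3,209),(.145,-.115,.12)),(S,(355,241.7),(.145,-.115,0)),
(C,(377.7,305),(.145,-.115,0)),(C,(442.7,286.3),(.145,.115,0)),(C,(379.5,278),(.145,-.115,.12)),(C,(448.3,257.7),(.145,.115,.12))]
def T(p,l,): c,s=np.cos(p[2]),np.sin(p[2]); return np.array([p[0]+c*l[0]-s*l[1],p[1]+s*l[0]+c*l[1],l[2]])
f=lambda p: np.concatenate([proj(c,T(p,l))[0]-uv for c,uv,l in obs])
r=least_squares(f,[.7,0,0]); print("incub",r.x.round(4),np.degrees(r.x[2]),r.fun.round(1))
for n,l in dict(bar=(-.123,0,.186),knob=(-.047,0,.197),hinge=(.078,0,.121)).items(): print(n,T(r.x,l).round(4))
print("knobtop obs",atz(S,276.3,172.3,.21),"model",T(r.x,(-.047,0,.21)))
# block: yaw a of stem axis, centre
sc=lambda x,y:(220+x/3,165+y/3); cc=lambda x,y:(220+(x-425)/5,255+(y-340)/5)
def B(p,l): c,s=np.cos(p[2]),np.sin(p[2]); return np.array([p[0]+c*l[0]-s*l[1],p[1]+s*l[0]+c*l[1],l[2]])
ob=[(S,sc(370,573),(.087,0,.025)),(C,cc(463,516),(.087,0,.025)),
(S,sc(277,444),(-.035,.025,.05)),(S,sc(337,491),(.035,.025,.05)),(S,sc(229,482),(-.035,-.025,.05)),
(C,cc(645,417),(-.035,.025,.05)),(C,cc(603,386),(-.035,-.025,.05)),(C,cc(516,432),(.035,-.025,.05))]
import itertools
g=lambda p: np.concatenate([proj(c,B(p,l))[0]-uv for c,uv,l in ob])
g0=atz(S,315,333,.025); print(g0, atz(S,*sc(370,573),.025), atz(C,*cc(463,516),.025))
t=atz(S,*sc(370,573),.025)-g0
r2=least_squares(g,[g0[0],g0[1],np.arctan2(t[1],t[0])]); print("block",r2.x.round(4),np.degrees(r2.x[2]),r2.fun.round(1))
E
python3 m.py
```

```text
incub [0.5645 0.1745 0.0067] 0.38209271525084276 [-1.3  1.5 -0.6 -2.2 -0.9  0.9 -0.7  4.3  0.2  1.5  0.3 -0.7  0.7 -1.2]
bar [0.4415 0.1736 0.186 ]
knob [0.5175 0.1741 0.197 ]
hinge [0.6425 0.175  0.121 ]
knobtop obs [0.51857264 0.16982483 0.21      ] model [0.51750034 0.17414002 0.21      ]
[ 0.4541627  -0.24319067  0.025     ] [ 0.48208827 -0.32440672  0.025     ] [ 0.48334545 -0.31964705  0.025     ]
block [ 0.453  -0.2425 -1.2198] -69.88683808160184 [ 0.3 -0.2 -1.5  0.3 -0.5 -2.3  2.1 -1.1 -1.5 -3.9 -0.6 -0.6 -2.  -1.6
 -3.3 -1. ]
```

The zoom gives clear corners and fits. Next I move above the lid bar with the jaws partly open.

Emit:
jog_arm(
  deltas=[0, 0, -0.05, 0, 0, 0, 0.0, 0.172, -0.233, -0.08, 0, 0, 0, 0.0, 0.172, -0.233, -0.08, 0, 0, 0, 0.0, 0.172, -0.233, -0.08, 0, 0, 0, 0.0, 0.172, -0.233, -0.08, 0, 0, 0, 0.0, 0.172, -0.233, -0.08, 0, 0, 0, 0.0, 0.172, -0.233, -0.08, 0, 0, 0, 0.0, 0.172, -0.233, -0.08, 0, 0, 0, 0.0],
  squeeze=40,
)

```text
time: 1.0
tool_pos: [0.4388, 0.1744, 0.2997]
tcp_rot: [-2.216, -2.225, -0.003]
wrist_force: [1.2, -0.5, 0.0]
width: 0.498
grip_force: 0.0
```

```bash
python3 - <<'E'
from h import *
print([d for d in dir(bot) if d[0]!='_'])
w=read_camera("wrist"); cv2.imwrite("pics/w1.png",w["color"]); c=w
s=readout.read_state(); print(s["tool_pos"],s["width"],np.round(s["q"],3),w["origin"])
print(proj(c,[[.4415,.1736,.186],[.4415,.1296,.186],[.4415,.2176,.186],[.5175,.1741,.21]]))
S=read_camera("side")
for n,u,v,z in (("blue",285,291,.025),("stopper",338,288,.015),("yellow",255,363,.025),("blue2",386,404,.025),("flaskfoot",447,335,.0),("spare",390,262,.035)): print(n,atz(S,u,v,z).round(3))
E
```

```text
['MotionError', 'tip_extent']
[0.44068503 0.1731883  0.2994003 ] 0.4997961738876753 [ 0.322 -0.168  1.908  0.     1.399  0.318] [0.43863208 0.25213739 0.45461965]
[[325.6363787  228.72945992]
 [325.24938228 281.83816007]
 [326.06192549 170.33037602]
 [434.94074258 238.15203913]]
blue [ 0.442 -0.089  0.025]
stopper [ 0.571 -0.118  0.015]
yellow [ 0.311 -0.271  0.025]
blue2 [ 0.504 -0.457  0.025]
flaskfoot [ 0.734 -0.342  0.   ]
spare [ 0.73  -0.098  0.035]
```

View pics/w1.png

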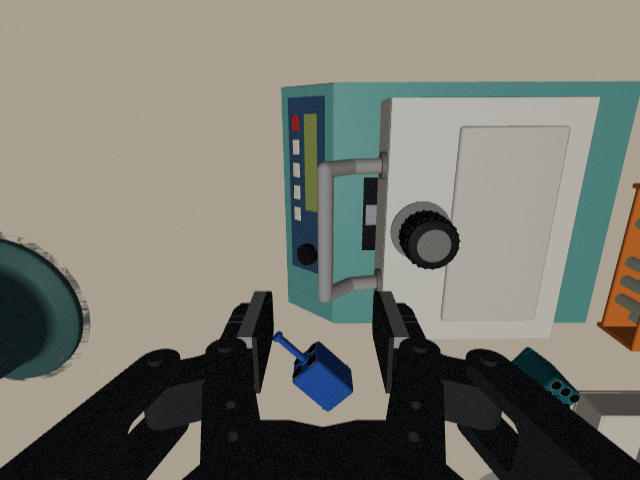

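The wrist picture shows the bar along column 325 (rows 165–300) and the knob top at (434,242). Both are within about 3 mm of the fit. Now I descend, grip the bar and test it gently.

Emit:
jog_arm(
  deltas=[-0.002, 0.002, 0.05, 0, 0, 0, 0.0, -0.002, 0.002, 0.09, 0, 0, 0, 0.0, -0.002, 0.002, 0.115, 0, 0, 0, 0.0, -0.002, 0.002, 0.115, 0, 0, 0, -0.4, -0.002, 0.002, 0.115, 0, 0, 0, -1, -0.002, 0.002, 0.115, 0, 0, 0, -1, -0.002, 0.002, 0.115, 0, 0, 0, -1, -0.002, 0.002, 0.115, 0, 0, 0, -1],
  squeeze=30,
)

```text
time: 1.9
tool_pos: [0.4452, 0.1703, 0.1854]
tcp_rot: [2.221, 2.22, 0.004]
wrist_force: [0.3, -0.0, 0.5]
width: -0.002
grip_force: 0.0
```

Emit:
jog_arm(
  deltas=[0, 0, -0.001, 0, 0, 0, -1, 0, 0, -0.002, 0, 0, 0, -1, 0, 0, -0.002, 0, 0, 0, -1],
)

```text
time: 2.2
tool_pos: [0.4442, 0.1702, 0.1862]
tcp_rot: [2.221, 2.221, 0.001]
wrist_force: [-0.1, -0.2, -0.1]
width: 0.002
grip_force: 0.0
```

The jaws closed on nothing, so I take a look.

```bash
python3 - <<'E'
from h import *
a=read_camera("side")["color"]; w=read_camera("wrist")["color"]
o=np.zeros((480,800,3),np.uint8)
o[:,:400]=cv2.resize(a[150:270,215:315],(400,480),interpolation=cv2.INTER_CUBIC)
o[:300,400:]=cv2.resize(w[:,:],(400,300))
cv2.imwrite("pics/m2.png",o)
E
```

```text
(no output)
```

View pics/m2.png

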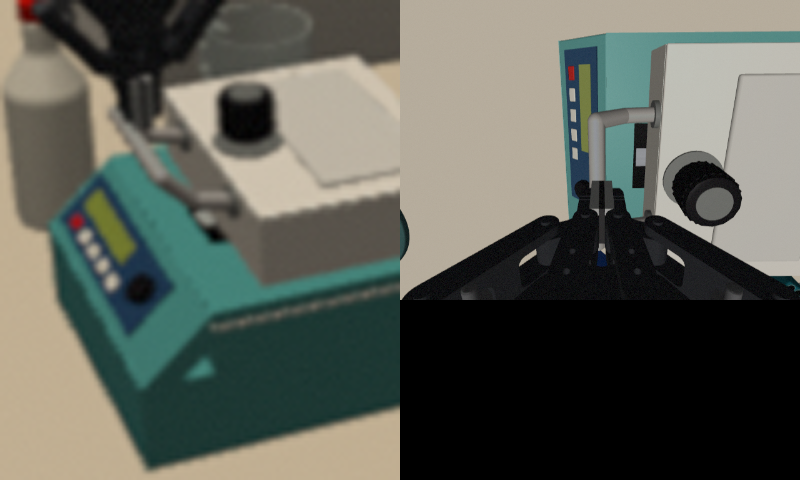

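```bash
python3 - <<'E'
from h import *
S=read_camera("side")
print("tips",proj(S,[[.4442,.1702,.169],[.4442,.1702,.186]]), "bar ends model",proj(S,[[.4415,.1256,.186],[.4415,.2146,.186]]))
for z in (.15,.165,.175,.186): print(z,atz(S,262.7,199.3,z),atz(S,246,179,z))
s=readout.read_state();print(s["tool_pos"],s["width"],s["tcp_rot"])
E
```

```text
tips [[250.45736884 190.78352529]
 [250.02386075 185.10350617]] bar ends model [[254.03950046 192.74816209]
 [244.33379135 178.2568488 ]]
0.15 [0.46958135 0.14634265 0.15      ] [0.46215844 0.27851936 0.15      ]
0.165 [0.46200522 0.12055151 0.165     ] [0.45477    0.24938613 0.165     ]
0.175 [0.45695447 0.10335741 0.175     ] [0.44984438 0.22996397 0.175     ]
0.186 [0.45139864 0.0844439  0.186     ] [0.44442619 0.20859959 0.186     ]
[0.44392385 0.17001198 0.1856647 ] -0.00257354402651525 [ 2.22129158e+00  2.22156247e+00 -7.22403113e-05]
```

```bash
python3 - <<'E'
from h import *
a=read_camera("side")["color"]; w=read_camera("wrist")["color"]
o=np.zeros((600,800,3),np.uint8)
o[:,:400]=cv2.resize(a[160:220,230:270],(400,600),interpolation=cv2.INTER_CUBIC)
o[:,400:]=cv2.resize(w[150:450,220:420],(400,600))
o=cv2.convertScaleAbs(o,alpha=1.6,beta=20)
cv2.imwrite("pics/m3.png",o)
E
```

```text
(no output)
```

View pics/m3.png

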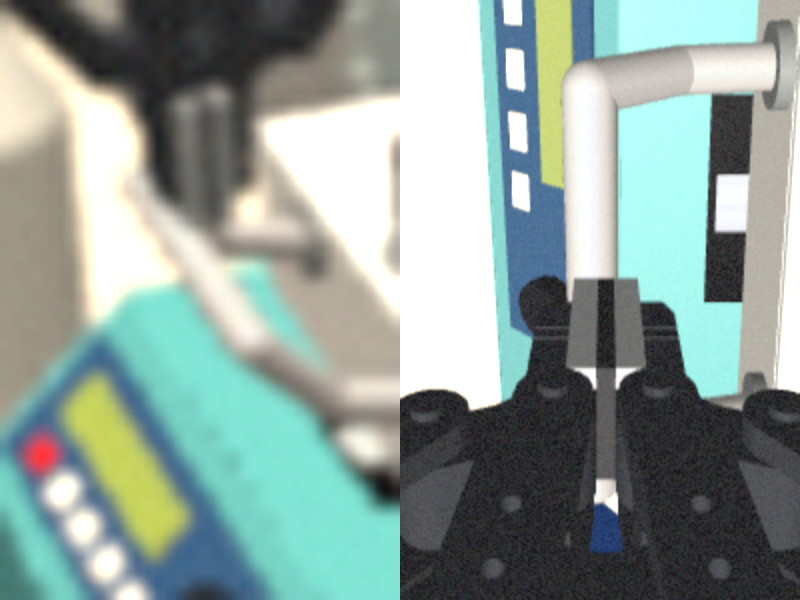

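```bash
python3 - <<'E'
from h import *
W=read_camera("wrist"); p=np.array(readout.read_state()["tool_pos"]); print(p, W["origin"],W["attitude"])
for dz in (.03,.017,0,-.017,-.03,-.05): print(dz, proj(W,[p+[0,.011,-dz],p+[0,-.011,-dz],p+[.0,.011,-dz]+np.array([-.01,0,0])]).round(0).tolist())
print(proj(W,[[.4415,.2216,.186],[.4415,.2216,.16]]))
E
```

```text
[0.44390889 0.17000821 0.18558334] [0.44413324 0.24806405 0.34038635] [ 2.83315344e+00  3.48391873e-04 -1.40064880e-04]
0.03 [[322.0, 251.0], [322.0, 289.0], [303.0, 251.0]]
0.017 [[322.0, 260.0], [322.0, 300.0], [302.0, 260.0]]
0 [[322.0, 274.0], [322.0, 317.0], [300.0, 274.0]]
-0.017 [[322.0, 290.0], [322.0, 337.0], [298.0, 290.0]]
-0.03 [[322.0, 306.0], [322.0, 355.0], [295.0, 306.0]]
-0.05 [[322.0, 335.0], [322.0, 391.0], [291.0, 335.0]]
[[316.27661835 185.40679444]
 [317.14017241 176.32289601]]
```

The close-up shows the closed fingertips ending just above the bar: tip at side pixel (249,181), bar at (250,187), wrist row 290. They sit about 17 mm higher than the TCP reading suggested. I reopen, go 30 mm lower and close again.

Emit:
jog_arm(
  deltas=[0, -0.002, -0.012, 0, 0, 0, 0, 0, -0.002, -0.012, 0, 0, 0, 0, 0, -0.002, -0.012, 0, 0, 0, 0, 0, -0.002, -0.012, 0, 0, 0, 0, 0, -0.002, 0.01, 0, 0, 0, 0, 0, -0.002, 0.02, 0, 0, 0, 0, 0, -0.002, 0.03, 0, 0, 0, 0, 0, -0.002, 0.03, 0, 0, 0, 0],
)

```text
time: 3.3
tool_pos: [0.4406, 0.1695, 0.1538]
tcp_rot: [-2.22, -2.22, 0.005]
wrist_force: [0.5, -0.3, 0.4]
width: 0.496
grip_force: 0.0
```

Emit:
jog_arm(
  deltas=[0, 0, 0, 0, 0, 0, -0.4, 0, 0, 0, 0, 0, 0, -1, 0, 0, 0, 0, 0, 0, -1, 0, 0, 0, 0, 0, 0, -1, 0, 0, 0, 0, 0, 0, -1],
)

```text
time: 3.8
tool_pos: [0.4407, 0.1701, 0.1563]
tcp_rot: [-2.22, -2.22, 0.003]
wrist_force: [-5.0, -0.6, 3.2]
width: 0.125
grip_force: 29.4
```

Emit:
jog_arm(
  deltas=[0, 0, -0.001, 0, 0, 0, -1, 0, 0, -0.002, 0, 0, 0, -1, 0, 0, -0.002, 0, 0, 0, -1],
)

```text
time: 4.1
tool_pos: [0.441, 0.1701, 0.1573]
tcp_rot: [-2.22, -2.22, 0.002]
wrist_force: [-4.5, 2.3, -2.6]
width: 0.125
grip_force: 29.3
```

Emit:
jog_arm(
  deltas=[0, 0, -0.001, 0, 0, 0, -1, 0, 0, -0.002, 0, 0, 0, -1, 0, 0, -0.002, 0, 0, 0, -1],
)

```text
time: 4.4
tool_pos: [0.4418, 0.1701, 0.1597]
tcp_rot: [-2.221, -2.221, 0.0]
wrist_force: [-3.7, 2.4, -3.8]
width: 0.127
grip_force: 29.2
```

Emit:
jog_arm(
  deltas=[0, 0, -0.001, 0, 0, 0, -1, 0, 0, -0.002, 0, 0, 0, -1, 0, 0, -0.002, 0, 0, 0, -1],
)

```text
time: 4.7
tool_pos: [0.4427, 0.1701, 0.1621]
tcp_rot: [2.221, 2.221, 0.002]
wrist_force: [0.9, 2.4, -3.8]
width: 0.123
grip_force: 29.2
```

Emit:
jog_arm(
  deltas=[0, 0, -0.001, 0, 0, 0, -1, 0, 0, -0.002, 0, 0, 0, -1, 0, 0, -0.002, 0, 0, 0, -1],
)

```text
time: 5.0
tool_pos: [0.4435, 0.1701, 0.1643]
tcp_rot: [2.22, 2.22, 0.004]
wrist_force: [4.2, 2.3, -6.7]
width: 0.125
grip_force: 29.2
```

The lid has risen 8 mm at about 4–7 N, so it is free. I follow the arc.

Emit:
jog_arm(
  deltas=[0, 0.012, -0.027, 0, 0, 0, -1, 0, 0.028, -0.052, 0, 0, 0, -1, 0, 0.047, -0.0745, 0, 0, 0, -1, 0, 0.069, -0.094, 0, 0, 0, -1, 0, 0.069, -0.094, 0, 0, 0, -1],
  squeeze=25,
)

```text
time: 5.5
tool_pos: [0.5137, 0.1706, 0.2625]
tcp_rot: [2.221, 2.219, 0.007]
wrist_force: [-5.2, 2.1, 7.9]
width: 0.122
grip_force: 28.5
```

Emit:
jog_arm(
  deltas=[0, 0.026, -0.0175, 0, 0, 0, -1, 0, 0.055, -0.0305, 0, 0, 0, -1, 0, 0.0855, -0.0395, 0, 0, 0, -1, 0, 0.117, -0.0435, 0, 0, 0, -1, 0, 0.1485, -0.043, 0, 0, 0, -1, 0, 0.18, -0.038, 0, 0, 0, -1, 0, 0.204, -0.0305, 0, 0, 0, -1, 0, 0.216, -0.025, 0, 0, 0, -1],
)

```text
time: 6.3
tool_pos: [0.7295, 0.1716, 0.2845]
tcp_rot: [2.221, 2.222, 0.007]
wrist_force: [-0.5, 4.7, 5.2]
width: 0.125
grip_force: 29.6
```

Emit:
jog_arm(
  deltas=[0, 0.002, 0.001, 0, 0, 0, -1, 0, 0.002, 0.001, 0, 0, 0, -1],
)

```text
time: 6.5
tool_pos: [0.7311, 0.1716, 0.2836]
tcp_rot: [2.22, 2.221, 0.009]
wrist_force: [3.5, 5.0, 0.6]
width: 0.126
grip_force: 29.4
```

```bash
python3 - <<'E'
from h import *
a=read_camera("side")["color"]; w=read_camera("scene")["color"]
o=np.zeros((600,800,3),np.uint8)
o[:300,:400]=cv2.resize(a[100:250,200:400],(400,300),interpolation=cv2.INTER_CUBIC)
o[:600,400:]=cv2.resize(w[110:310,325:459],(400,600))
W=read_camera("wrist")["color"]; o[300:,:400]=cv2.resize(W,(400,300))
cv2.imwrite("pics/m4.png",o)
E
```

```text
(no output)
```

View pics/m4.png

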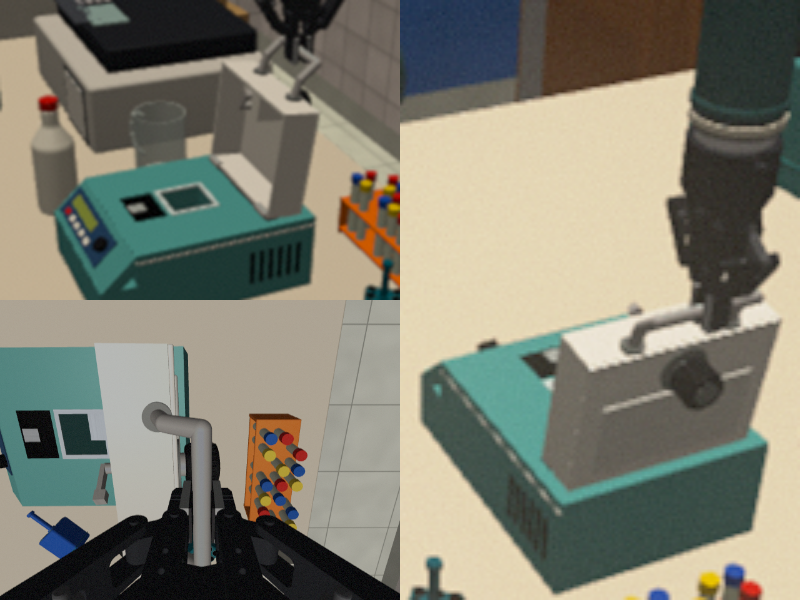

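The lid is up at about 1.69 rad. The side view shows the open well near (185,198) in its crop. Now I let go of the bar and rise.

Emit:
jog_arm(
  deltas=[0, 0, 0, 0, 0, 0, 0, 0, 0, 0, 0, 0, 0, 0, 0, 0, 0, 0, 0, 0, 0, 0, 0, -0.02, 0, 0, 0, 0, 0, 0, -0.06, 0, 0, 0, 0, 0, 0, -0.09, 0, 0, 0, 0, 0, 0, -0.09, 0, 0, 0, 0],
)

```text
time: 7.35
tool_pos: [0.7309, 0.1699, 0.3792]
tcp_rot: [2.218, 2.216, 0.013]
wrist_force: [0.2, 0.3, 2.2]
width: 0.5
grip_force: 0.0
```

```bash
cat >> h.py <<'E'
def delta(Rt,G,back=0.,g=.031):
    "tool-frame delta so that grip point (TCP - g*z) sits at G, drawn back along z"
    s=readout.read_state(); p=np.array(s["tool_pos"]); R0=R.from_rotvec(s["tcp_rot"])
    t=np.array(G)+(g-back)*Rt.as_matrix()[:,2]
    return R0.inv().apply(t-p).round(4), np.degrees((R0.inv()*Rt).as_rotvec()).round(2), t.round(4)
def tool(az,tilt):
    "stem (held) axis azimuth az deg; tool z = down tilted by tilt deg towards -s; tool x=-s side"
    a=np.radians(az); s=np.array([np.cos(a),np.sin(a),0]); t=np.radians(tilt)
    z=np.array([0,0,-1])*np.cos(t)-s*np.sin(t); y=np.array([-s[1],s[0],0]); x=np.cross(y,z)
    return R.from_matrix(np.c_[x,y,z])
E
python3 - <<'E'
from h import *
S=[.476,-.3054,.025]
print(delta(tool(-70,35),S,.1), readout.read_state()["width"])
s=readout.read_state();print(np.round(s["q"],3),s["tcp_rot"])
W=read_camera("wrist"); cv2.imwrite("pics/well.png",W["color"]); np.save("well.npy",W,allow_pickle=True)
E
```

```text
(array([-0.513 , -0.2442,  0.2944]), array([  6.7 ,  34.66, -19.21]), array([ 0.4895, -0.3426,  0.0815])) 0.49980256764981384
[ 1.950e-01  3.590e-01  1.194e+00 -1.000e-03  1.578e+00  1.960e-01] [2.21752954 2.21643505 0.01322522]
```

Emit:
jog_arm(
  deltas=[-0.513, -0.244, 0.05, 6.7, 34.7, -19.2, 0, -0.513, -0.244, 0.05, 6.7, 34.7, -19.2, 0, -0.513, -0.244, 0.05, 6.7, 34.7, -19.2, 0, -0.513, -0.244, 0.05, 6.7, 34.7, -19.2, 0, -0.513, -0.244, 0.05, 6.7, 34.7, -19.2, 0, -0.513, -0.244, 0.05, 6.7, 34.7, -19.2, 0, -0.513, -0.244, 0.05, 6.7, 34.7, -19.2, 0, -0.513, -0.244, 0.05, 6.7, 34.7, -19.2, 0],
)

```text
time: 8.2
tool_pos: [0.5559, -0.1917, 0.3344]
tcp_rot: [-1.492, -2.119, -0.46]
wrist_force: [1.0, 0.3, 0.3]
width: 0.496
grip_force: 0.0
```

```bash
python3 - <<'E'
from h import *
print(delta(tool(-70,35),[.476,-.3054,.025],.13))
s=readout.read_state();print(np.round(s["q"],3),s["tcp_rot"],s["tool_pos"])
E
```

```text
(array([-0.2441, -0.1109,  0.1086]), array([-0.57, -0.32, -0.46]), array([ 0.4954, -0.3588,  0.1061]))
[-0.583  0.364  1.386  0.363  1.894 -0.9  ] [-1.49178072 -2.11932814 -0.46012966] [ 0.55588837 -0.19171201  0.33437558]
```

Emit:
jog_arm(
  deltas=[-0.24, -0.11, 0.11, 0, 0, 0, 0, -0.24, -0.11, 0.11, 0, 0, 0, 0, -0.24, -0.11, 0.11, 0, 0, 0, 0, -0.24, -0.11, 0.11, 0, 0, 0, 0, -0.24, -0.11, 0.11, 0, 0, 0, 0, -0.24, -0.11, 0.11, 0, 0, 0, 0, -0.24, -0.11, 0.11, 0, 0, 0, 0],
)

```text
time: 8.9
tool_pos: [0.4929, -0.3529, 0.1025]
tcp_rot: [-1.491, -2.11, -0.461]
wrist_force: [-0.1, 0.1, 0.0]
width: 0.498
grip_force: 0.0
```

```bash
python3 - <<'E'
from h import *
W=read_camera("wrist"); im=W["color"].copy()
print(delta(tool(-70,35),[.476,-.3054,.025]), readout.read_state()["tool_pos"])
s=np.array([.342,-.94,0]);c=np.array([.453,-.2425,.025])
for d in (-.035,.035,.067,.087): 
    u=proj(W,c+d*s)[0]; print(d,u.round(1)); cv2.circle(im,tuple(int(t) for t in u),2,(0,0,255),-1)
cv2.imwrite("pics/w5.png",im)
E
```

```text
(array([-0.0063, -0.0004,  0.1259]), array([-0.58, -0.61, -0.57]), array([ 4.699e-01, -2.887e-01, -4.000e-04])) [ 0.49488328 -0.35222117  0.10561718]
-0.035 [323.5 118.4]
0.035 [323.8 199.7]
0.067 [324.  241.4]
0.087 [324.1 269.1]
```

View pics/w5.png

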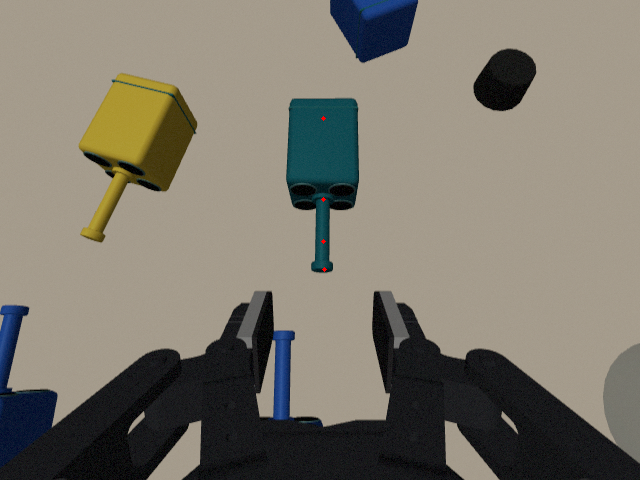

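The wrist picture shows the lying block's stem with its cap at (322,268), right on the prediction. A blue look-alike's stem tip is at (283,335), so I check the clearance.

```bash
python3 - <<'E'
from h import *
W=read_camera("wrist")
print(atz(W,284,338,.028),atz(W,282,410,.025))
print(delta(tool(-70,28),[.476,-.3054,.025],.05),delta(tool(-70,28),[.476,-.3054,.025],.0))
E
```

```text
[ 0.4759187  -0.37570147  0.028     ] [ 0.49042953 -0.41640849  0.025     ]
(array([-0.0041, -0.0026,  0.0784]), array([-0.54, -7.42, -0.41]), array([ 0.4791, -0.3138,  0.0418])) (array([-0.0106, -0.0021,  0.128 ]), array([-0.54, -7.42, -0.41]), array([ 0.471 , -0.2917, -0.0024]))
```

Emit:
jog_arm(
  deltas=[-0.004, -0.0025, 0.045, -0.5, -7.4, -0.4, 0, -0.004, -0.0025, 0.078, -0.5, -7.4, -0.4, 0, -0.007, -0.002, 0.1, -0.5, -7.4, -0.4, 0, -0.0095, -0.002, 0.118, -0.5, -7.4, -0.4, 0, -0.0095, -0.002, 0.12, -0.5, -7.4, -0.4, 0],
)

```text
time: 9.5
tool_pos: [0.4735, -0.2937, 0.0061]
tcp_rot: [-1.554, -2.228, -0.386]
wrist_force: [0.3, 0.5, -0.2]
width: 0.498
grip_force: 0.0
```

Emit:
jog_arm(
  deltas=[-0.001, 0, 0.004, 0, 0, 0, 0, -0.001, 0, 0.007, 0, 0, 0, 0, -0.001, 0, 0.007, 0, 0, 0, 0],
)

```text
time: 9.8
tool_pos: [0.474, -0.2949, 0.0003]
tcp_rot: [-1.558, -2.231, -0.386]
wrist_force: [0.4, -0.6, 0.4]
width: 0.499
grip_force: 0.0
```

Emit:
jog_arm(
  deltas=[0, 0, 0, 0, 0, 0, -0.4, 0, 0, 0, 0, 0, 0, -1, 0, 0, 0, 0, 0, 0, -1, 0, 0, 0, 0, 0, 0, -1, 0, 0, 0, 0, 0, 0, -1],
  squeeze=60,
)

```text
time: 10.3
tool_pos: [0.4732, -0.2949, -0.0002]
tcp_rot: [-1.558, -2.229, -0.386]
wrist_force: [-0.6, -1.7, 3.6]
width: 0.09
grip_force: 58.5
```

```bash
python3 - <<'E'
from h import *
s=readout.read_state(); print({k:np.round(s[k],3).tolist() for k in ("tool_pos","width","grip_force","wrist_force","q")})
s0=s["tool_pos"]; g=.027
# hover: lift & yaw to s az -28
print(delta(tool(-28,28),[.53,-.28,.20],g=g)); print(delta(tool(-28,-62),[.53,-.28,.20],g=g)); print(delta(tool(-28,-15),[.53,-.28,.20],g=g))
E
```

```text
{'tool_pos': [0.473, -0.295, -0.0], 'width': 0.09, 'grip_force': 58.46, 'wrist_force': [-0.585, -1.715, 3.644], 'q': [-0.742, 0.55, 1.729, 0.225, 1.305, -1.201]}
(array([ 0.0854,  0.0501, -0.1542]), array([ 19.63,   0.29, -37.02]), array([ 0.5188, -0.274 ,  0.1762]))
(array([ 0.0665,  0.0745, -0.1767]), array([-13.59, -85.32, -44.28]), array([ 0.551 , -0.2912,  0.1873]))
(array([ 0.0714,  0.0633, -0.1591]), array([  4.8 , -40.74, -42.58]), array([ 0.5362, -0.2833,  0.1739]))
```

The stem is gripped. I lift it, then turn it upright in the air.

Emit:
jog_arm(
  deltas=[0.02, 0, -0.037, 0, 0, 0, -1, 0.047, 0, -0.088, 0, 0, 0, -1, 0.0714, 0.063, -0.159, 4.8, -40.7, -42.6, -1, 0.0714, 0.063, -0.159, 4.8, -40.7, -42.6, -1, 0.0714, 0.063, -0.159, 4.8, -40.7, -42.6, -1, 0.0714, 0.063, -0.159, 4.8, -40.7, -42.6, -1, 0.0714, 0.063, -0.159, 4.8, -40.7, -42.6, -1, 0.0714, 0.063, -0.159, 4.8, -40.7, -42.6, -1],
)

```text
time: 11.1
tool_pos: [0.536, -0.282, 0.1732]
tcp_rot: [0.844, 2.845, -0.029]
wrist_force: [0.5, 0.5, -2.2]
width: 0.091
grip_force: 58.9
```

Emit:
jog_arm(
  deltas=[0, 0, 0, 0, 0, 0, -1, 0, 0, 0, 0, 0, 0, -1],
)

```text
time: 11.3
tool_pos: [0.5351, -0.2821, 0.1727]
tcp_rot: [0.856, 2.848, -0.025]
wrist_force: [0.8, -0.2, -2.3]
width: 0.086
grip_force: 58.8
```

```bash
python3 - <<'E'
from h import *
s=readout.read_state(); print({k:np.round(s[k],3).tolist() for k in ("tool_pos","tcp_rot","width","grip_force","wrist_force","q")})
for z in (.20,.13): print(delta(tool(-28,-62),[.53,-.28,z],g=.027))
S=read_camera("side"); cv2.imwrite("pics/s6.png",S["color"])
a=cv2.resize(S["color"][180:380,270:470],(600,600),interpolation=cv2.INTER_CUBIC); cv2.imwrite("pics/s6c.png",a)
E
```

```text
{'tool_pos': [0.535, -0.282, 0.173], 'tcp_rot': [0.856, 2.848, -0.025], 'width': 0.086, 'grip_force': 58.783, 'wrist_force': [0.835, -0.213, -2.256], 'q': [-0.541, 0.057, 1.94, 0.031, 0.979, -1.543]}
(array([-0.0205,  0.0016, -0.0113]), array([ -1.64, -52.4 ,  -5.57]), array([ 0.551 , -0.2912,  0.1873]))
(array([-0.009 , -0.0006,  0.0577]), array([ -1.64, -52.4 ,  -5.57]), array([ 0.551 , -0.2912,  0.1173]))
```

```bash
cat > kin.py <<'E'
from h import *
from scipy.optimize import least_squares
D=[([-.0369,.2647,1.6052,0,1.2737,-.0369],[.6743,0,.2175],[-2.2204,-2.2204,.0022]),
([.322,-.168,1.908,0,1.399,.318],[.44069,.17319,.2994],[-2.216,-2.225,-.003]),
([.195,.359,1.194,-.001,1.578,.196],[.7309,.1699,.3792],[2.2175,2.2164,.0132]),
([-.583,.364,1.386,.363,1.894,-.9],[.55589,-.19171,.33438],[-1.4918,-2.1193,-.4601]),
([-.742,.55,1.729,.225,1.305,-1.201],[.473,-.295,0],[-1.558,-2.229,-.386]),
([-.541,.057,1.94,.031,.979,-1.543],[.535,-.282,.173],[.856,2.848,-.025])]
def fk(q,P,sg):
    h,a,e,b,d,o=P; E=lambda ax,t:R.from_euler(ax,t)
    A=E('z',q[0])*E('y',q[1]); B=A*E('y',q[2]); C=B*E('z',sg[0]*q[3])*E('y',q[4])*E('z',sg[1]*q[5])*E('z',np.pi/2*sg[2])
    return np.array([0,0,h])+A.apply([o,0,a])+B.apply([e,0,b])+C.apply([0,0,d]),C
def fit():
    best=None
    for sg in [(i,j,k) for i in (1,-1) for j in (1,-1) for k in (1,-1)]:
        f=lambda P:np.concatenate([np.r_[fk(q,P,sg)[0]-p,.1*(fk(q,P,sg)[1].inv()*R.from_rotvec(r)).as_rotvec()] for q,p,r in D])
        r=least_squares(f,[.3,.4,0,.35,.2,0])
        if best is None or r.cost<best[0]: best=(r.cost,sg,r.x,r.fun)
    return best
LO=np.array([-2.63,-.94,.31,-1.31,0,-2.55]);HI=np.array([2.63,2.18,2.57,4.45,2.66,2.55])
def ik(p,Rt,P,sg,q0):
    f=lambda q:np.r_[fk(q,P,sg)[0]-p,.2*(fk(q,P,sg)[1].inv()*Rt).as_rotvec()]
    return least_squares(f,np.clip(q0,LO+.01,HI-.01),bounds=(LO,HI))
E
python3 - <<'E'
from kin import *
c,sg,P,fun=fit(); print(c,sg,P.round(4)); print(fun.reshape(-1,6).round(4)); np.save("kin.npy",np.r_[P,sg])
q0=D[-1][0]
for az in (-28,-10,0,20,40,60,-60,-90):
  for tilt in (-62,-50):
    best=None
    for q4 in (.1,1.,2,-1):
        for gx,gy in ((.53,-.26),):
            Rt=tool(az,tilt); t=np.array([gx,gy,.115])+.027*Rt.as_matrix()[:,2]
            r=ik(t,Rt,P,sg,[q0[0],q0[1],q0[2],q4,.6,q0[5]-q4])
            if best is None or r.cost<best.cost: best=r
    print(az,tilt,best.cost.round(6),best.x.round(2))
E
```

```text
0.0015705934319348526 (1, 1, 1) [ 2.606e-01  5.375e-01 -2.000e-03  5.642e-01  3.990e-01 -4.000e-04]
[[ 0.0044 -0.0251 -0.0013  0.     -0.      0.    ]
 [ 0.0025 -0.0253 -0.001   0.0002  0.0001 -0.    ]
 [ 0.0116 -0.0237 -0.0021  0.      0.     -0.0001]
 [-0.0155 -0.0038  0.0046 -0.     -0.      0.    ]
 [-0.0125 -0.0106  0.0004  0.      0.      0.    ]
 [-0.0063 -0.0237 -0.0006  0.0001 -0.0001 -0.    ]]
-28 -62 0.001807 [-0.46 -0.15  2.49  0.99  0.   -2.55]
-28 -50 0.000244 [-0.46 -0.11  2.49 -0.64  0.   -0.91]
-10 -62 0.00267 [-0.43 -0.15  2.49  0.81  0.   -2.53]
-10 -50 0.000874 [-0.49 -0.11  2.45  0.77  0.12 -2.55]
0 -62 0.00405 [-0.44 -0.15  2.47  0.72  0.07 -2.55]
0 -50 0.001773 [-0.52 -0.1   2.4   0.64  0.24 -2.55]
20 -62 0.008298 [-0.47 -0.13  2.39  0.51  0.28 -2.55]
20 -50 0.004869 [-0.51 -0.07  2.31  0.43  0.42 -2.55]
40 -62 0.014596 [-0.46 -0.08  2.29  0.34  0.46 -2.55]
40 -50 0.009893 [-0.46 -0.03  2.22  0.25  0.56 -2.55]
60 -62 0.022989 [-0.41 -0.04  2.2   0.18  0.61 -2.55]
60 -50 0.016942 [-0.38  0.    2.17  0.07  0.65 -2.55]
-60 -62 0.001039 [ 0.05  0.14  2.32 -1.31  0.89  0.6 ]
-60 -50 7.7e-05 [-0.04  0.06  2.36 -1.31  0.71  0.5 ]
-90 -62 0.0 [ 0.13  0.41  2.13 -1.18  1.24  0.94]
-90 -50 0.0 [ 0.05  0.29  2.12 -1.04  1.1   0.73]
```

```bash
sed -i 's/h,a,e,b,d,o=P;/h,a,e,b,d,o,w=P;/; s/A.apply(\[o,0,a\])/A.apply([o,w,a])/; s/\[.3,.4,0,.35,.2,0\]/[.3,.4,0,.35,.3,0,0]/' kin.py
python3 - <<'E'
from kin import *
c,sg,P,fun=fit(); print(c,sg,P.round(4),abs(fun).max()); np.save("kin.npy",np.r_[P,sg])
q0=D[-1][0]
for az in (-75,-90,-105):
  for gx,gy in ((.53,-.26),(.58,-.27),(.5,-.3),(.6,-.22)):
   for tilt,z in ((-62,.102),(-50,.102)):
    Rt=tool(az,tilt); t=np.array([gx,gy,z])+.027*Rt.as_matrix()[:,2]
    r=min((ik(t,Rt,P,sg,[.1,.3,2.1,q4,1,.6]) for q4 in (-.5,-1.1)),key=lambda r:r.cost)
    m=np.minimum(r.x-LO,HI-r.x).min()
    if r.cost<1e-6: print(az,gx,gy,tilt,r.x.round(2),"margin",m.round(2))
E
```

```text
6.081520049085089e-07 (1, 1, 1) [2.519e-01 5.125e-01 1.700e-03 5.656e-01 3.606e-01 5.000e-04 2.480e-02] 0.0006137773115645895
-75 0.53 -0.26 -50 [-0.08  0.2   2.25 -1.29  0.85  0.65] margin 0.02
-75 0.58 -0.27 -50 [-0.09  0.28  2.14 -1.27  0.85  0.61] margin 0.04
-75 0.6 -0.22 -50 [ 0.    0.31  2.1  -1.21  0.92  0.62] margin 0.1
-90 0.53 -0.26 -62 [ 0.02  0.41  2.11 -1.26  1.19  0.9 ] margin 0.05
-90 0.53 -0.26 -50 [-0.06  0.31  2.11 -1.09  1.04  0.69] margin 0.22
-90 0.58 -0.27 -62 [-0.    0.48  2.01 -1.26  1.19  0.85] margin 0.05
-90 0.58 -0.27 -50 [-0.07  0.38  2.   -1.08  1.05  0.65] margin 0.23
-90 0.5 -0.3 -50 [-0.14  0.26  2.17 -1.15  0.98  0.68] margin 0.16
-90 0.6 -0.22 -62 [ 0.08  0.51  1.95 -1.19  1.25  0.85] margin 0.12
-90 0.6 -0.22 -50 [ 0.02  0.41  1.95 -1.03  1.1   0.67] margin 0.28
-105 0.53 -0.26 -62 [-0.    0.51  1.95 -1.06  1.35  0.9 ] margin 0.25
-105 0.53 -0.26 -50 [-0.06  0.4   1.96 -0.93  1.21  0.75] margin 0.38
-105 0.58 -0.27 -62 [-0.02  0.58  1.83 -1.07  1.36  0.85] margin 0.24
-105 0.58 -0.27 -50 [-0.07  0.48  1.85 -0.93  1.23  0.71] margin 0.38
-105 0.5 -0.3 -62 [-0.07  0.47  2.02 -1.12  1.3   0.9 ] margin 0.19
-105 0.5 -0.3 -50 [-0.14  0.36  2.03 -0.98  1.15  0.74] margin 0.33
-105 0.6 -0.22 -62 [ 0.06  0.61  1.78 -1.01  1.42  0.85] margin 0.3
-105 0.6 -0.22 -50 [ 0.    0.51  1.8  -0.88  1.28  0.73] margin 0.43
```

```bash
python3 - <<'E'
from kin import *
K=np.load("kin.npy"); P,sg=K[:7],K[7:]
q=np.array(readout.read_state()["q"]); p0,R0=fk(q,P,sg)
from scipy.spatial.transform import Slerp
pts=[(p0,R0)]
for az,tilt,z in ((-105,-10,.21),(-105,-62,.21),(-105,-62,.115)):
    Rt=tool(az,tilt); pts.append((np.array([.5,-.29,z])+.027*Rt.as_matrix()[:,2],Rt))
for (pa,Ra),(pb,Rb) in zip(pts,pts[1:]):
    sl=Slerp([0,1],R.from_quat([Ra.as_quat(),Rb.as_quat()]))
    for u in (.25,.5,.75,1):
        r=ik(pa+(pb-pa)*u,sl(u),P,sg,q); q=r.x; print(u,q.round(2),"%.0e"%r.cost)
    print("delta",Ra.inv().apply(pb-pa).round(4),np.degrees((Ra.inv()*Rb).as_rotvec()).round(1))
E
```

```text
0.25 [-0.52  0.05  1.94 -0.05  0.99 -1.17] 3e-22
0.5 [-0.49  0.05  1.93 -0.11  1.02 -0.8 ] 1e-22
0.75 [-0.48  0.07  1.91 -0.16  1.08 -0.46] 2e-23
1 [-0.47  0.09  1.89 -0.19  1.14 -0.13] 2e-24
delta [ 0.0227 -0.0297 -0.0147] [13.8 -1.5 70.4]
0.25 [-0.34  0.09  1.92 -0.44  1.14  0.11] 5e-20
0.5 [-0.22  0.13  1.95 -0.69  1.19  0.35] 4e-19
0.75 [-0.12  0.2   1.98 -0.9   1.28  0.55] 2e-18
1 [-0.05  0.3   1.99 -1.07  1.4   0.73] 3e-18
delta [-0.0213  0.     -0.0104] [  0. -52.   0.]
0.25 [-0.05  0.33  2.   -1.08  1.38  0.77] 1e-18
0.5 [-0.05  0.37  2.01 -1.08  1.36  0.81] 1e-18
0.75 [-0.05  0.41  2.01 -1.09  1.34  0.85] 8e-19
1 [-0.05  0.45  2.02 -1.1   1.32  0.89] 6e-19
delta [0.0839 0.     0.0446] [0. 0. 0.]
```

Emit:
jog_arm(
  deltas=[0.0, -0.004, -0.0147, 2, 0, 8, -1, 0.005, -0.008, -0.0147, 4, -0.5, 17, -1, 0.009, -0.012, -0.0147, 5, -0.5, 25, -1, 0.011, -0.015, -0.0147, 7, -1, 33, -1, 0.014, -0.018, -0.0147, 8, -1, 41, -1, 0.017, -0.022, -0.0147, 10, -1, 49, -1, 0.019, -0.025, -0.0147, 11, -1, 57, -1, 0.0227, -0.0297, -0.0147, 13, -1.4, 65, -1],
)

```text
time: 12.15
tool_pos: [0.4999, -0.2958, 0.1835]
tcp_rot: [2.314, 1.944, -0.205]
wrist_force: [0.1, -0.3, -2.5]
width: 0.092
grip_force: 59.0
```

Emit:
jog_arm(
  deltas=[0, 0, 0, 1, 0, 5.5, -1, 0, 0, 0, 1, 0, 5.5, -1],
)

```text
time: 12.35
tool_pos: [0.5003, -0.2956, 0.1831]
tcp_rot: [2.405, 1.841, -0.214]
wrist_force: [0.1, 0.5, -2.4]
width: 0.095
grip_force: 58.9
```

```bash
python3 - <<'E'
from h import *
s=readout.read_state(); print({k:np.round(s[k],3).tolist() for k in ("tool_pos","width","wrist_force","torque","q")})
print(delta(tool(-105,-62),[.5,-.29,.21],g=.027))
E
```

```text
{'tool_pos': [0.5, -0.296, 0.183], 'width': 0.095, 'wrist_force': [0.058, 0.472, -2.405], 'torque': [0.002, 0.039, -0.0], 'q': [-0.47, 0.093, 1.881, -0.19, 1.14, -0.128]}
(array([-0.0207, -0.0017, -0.0107]), array([ -0.19, -51.92,  -0.07]), array([ 0.4938, -0.313 ,  0.1973]))
```

```bash
python3 - <<'E'
from h import *
S=read_camera("side");C=read_camera("scene")
u=proj(S,[.5,-.29,.15])[0].astype(int); v=proj(C,[.5,-.29,.15])[0].astype(int); print(u,v)
f=lambda c,u:cv2.resize(c["color"][u[1]-75:u[1]+75,u[0]-50:u[0]+50],(400,600),interpolation=cv2.INTER_CUBIC)
cv2.imwrite("pics/m7.png",cv2.convertScaleAbs(np.hstack([f(S,u),f(C,v)]),alpha=1.5,beta=15))
E
```

```text
[346 297] [233 257]
```

View pics/m7.png

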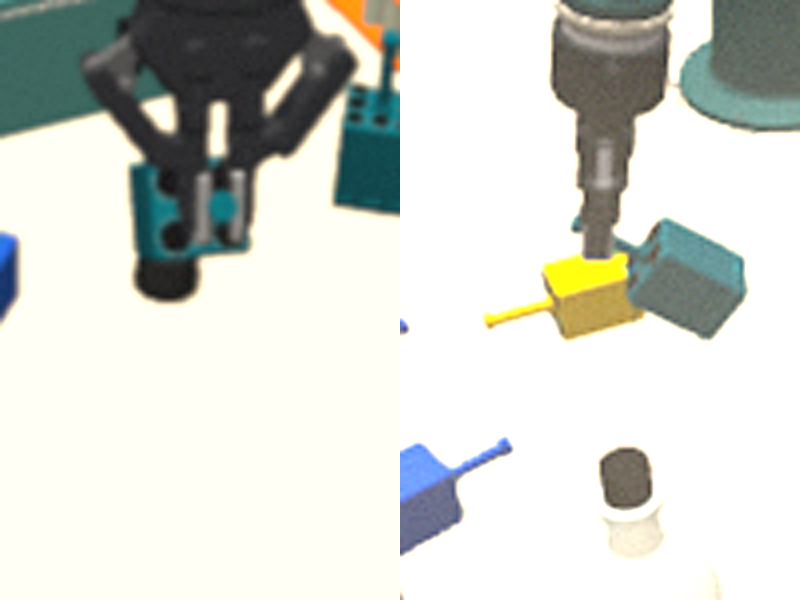

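The block is held rigidly, its stem still along the tool axis as planned, with the foot to the right in the scene crop. I pitch it upright.

Emit:
jog_arm(
  deltas=[-0.003, -0.0015, -0.0107, 0, -8, 0, -1, -0.006, -0.0015, -0.0107, 0, -16, 0, -1, -0.009, -0.0015, -0.0107, 0, -24, 0, -1, -0.012, -0.0015, -0.0107, 0, -32, 0, -1, -0.015, -0.0015, -0.0107, 0, -40, 0, -1, -0.018, -0.0015, -0.0107, 0, -48, 0, -1, -0.0207, -0.0015, -0.0107, 0, -51.8, 0, -1, -0.0207, -0.0015, -0.0107, 0, -51.8, 0, -1],
)

```text
time: 13.25
tool_pos: [0.4919, -0.3107, 0.194]
tcp_rot: [1.793, 1.385, -1.082]
wrist_force: [-0.2, -0.1, -3.0]
width: 0.091
grip_force: 58.7
```

```bash
python3 - <<'E'
from h import *
s=readout.read_state(); print({k:np.round(s[k],3).tolist() for k in ("tool_pos","width","wrist_force","torque","q")})
for z in (.115,.102): print(delta(tool(-105,-62),[.5,-.29,z],g=.027))
# measure block axis by colour in side & scene
for n in ("side","scene"):
    c=read_camera(n); u=proj(c,[[.5,-.29,.21],[.5,-.29,.108],[.5,-.29,.178],[.5,-.29,.23]]); print(n,u.round(1).tolist())
    h=cv2.cvtColor(c["color"],cv2.COLOR_BGR2HSV); m=((h[...,0]>80)&(h[...,0]<100)&(h[...,1]>90)).astype(np.uint8)
    x0,y0=(u.min(0)-25).astype(int); x1,y1=(u.max(0)+25).astype(int)
    k,lab,st,ce=cv2.connectedComponentsWithStats(m[y0:y1,x0:x1])
    for i in range(1,k):
        if st[i,4]>40:
            pts=np.argwhere(lab==i)[:,::-1]+[x0,y0]; r=cv2.minAreaRect(pts.astype(np.float32)); print(st[i,4],np.round(r[0],1),np.round(r[1],1),round(r[2],1))
    # edge orientation lines
E
```

```text
{'tool_pos': [0.492, -0.311, 0.194], 'width': 0.091, 'wrist_force': [-0.158, -0.149, -2.975], 'torque': [0.747, -0.164, -0.05], 'q': [-0.05, 0.302, 1.995, -1.065, 1.398, 0.725]}
(array([0.08  , 0.0032, 0.0448]), array([-0.16, -0.13,  0.47]), array([ 0.4938, -0.313 ,  0.1023]))
(array([0.0914, 0.0033, 0.0509]), array([-0.16, -0.13,  0.47]), array([ 0.4938, -0.313 ,  0.0893]))
side [[348.3, 273.4], [345.6, 313.0], [347.4, 286.4], [348.9, 265.0]]
997 [344.5 293.5] [57. 27.] 90.0
scene [[231.2, 239.7], [235.6, 269.0], [232.6, 249.2], [230.3, 233.7]]
```

Emit:
jog_arm(
  deltas=[0.04, 0.002, 0.022, 0, 0, 0, -1, 0.065, 0.003, 0.035, 0, 0, 0, -1, 0.074, 0.003, 0.041, 0, 0, 0, -1, 0.078, 0.003, 0.0435, 0, 0, 0.4, -1, 0.0785, 0.003, 0.0438, 0, 0, 0.4, -1, 0.079, 0.003, 0.044, 0, 0, 0.4, -1],
)

```text
time: 13.95
tool_pos: [0.4959, -0.3147, 0.1087]
tcp_rot: [1.799, 1.368, -1.072]
wrist_force: [0.5, 0.2, -1.8]
width: 0.094
grip_force: 58.8
```

Emit:
jog_arm(
  deltas=[0.0018, 0, 0.001, 0, 0, 0, -1, 0.0035, 0, 0.002, 0, 0, 0, -1, 0.0053, 0, 0.003, 0, 0, 0, -1, 0.0053, 0, 0.003, 0, 0, 0, -1],
)

```text
time: 14.35
tool_pos: [0.4946, -0.3143, 0.1006]
tcp_rot: [1.798, 1.371, -1.074]
wrist_force: [-0.5, -0.3, -3.2]
width: 0.09
grip_force: 58.8
```

```bash
python3 - <<'E'
from h import *
c=read_camera("side"); u=proj(c,[[.5,-.29,.11],[.5,-.29,0.0]]); print(u)
h=cv2.cvtColor(c["color"],cv2.COLOR_BGR2HSV); m=((h[...,0]>80)&(h[...,0]<100)&(h[...,1]>90)).astype(np.uint8)
x0,y0=(u.min(0)-25).astype(int); x1,y1=(u.max(0)+25).astype(int)
k,lab,st,ce=cv2.connectedComponentsWithStats(m[y0:y1,x0:x1])
for i in range(1,k):
    if st[i,4]>40: pts=np.argwhere(lab==i)[:,::-1]+[x0,y0]; print(st[i,4],pts.min(0),pts.max(0),pts[pts[:,1]>pts[:,1].max()-2].mean(0))
# predict foot corners lowest v standing on bench
co=[[.5+.025*(i*np.cos(-1.833)-j*np.sin(-1.833)),-.29+.025*(i*np.sin(-1.833)+j*np.cos(-1.833)),0] for i in(-1,1) for j in(-1,1)]
print(proj(c,co).round(1).tolist(), readout.read_state()["wrist_force"],readout.read_state()["tool_pos"])
E
```

```text
[[345.65980622 312.29455688]
 [343.09041331 349.90088059]]
838 [332 303] [358 355] [340.70588235 354.17647059]
[[329.6, 342.4], [352.0, 340.1], [333.8, 360.2], [357.1, 357.6]] [ 0.17410834  0.9852242  -2.69123729] [ 0.49462924 -0.31431077  0.10071291]
```

Emit:
jog_arm(
  deltas=[0.0018, 0, 0.001, 0, 0, 0, -1, 0.0035, 0, 0.002, 0, 0, 0, -1, 0.0053, 0, 0.003, 0, 0, 0, -1, 0.0062, 0, 0.0033, 0, 0, 0, -1, 0.0062, 0, 0.0033, 0, 0, 0, -1],
)

```text
time: 14.9
tool_pos: [0.4947, -0.3144, 0.0936]
tcp_rot: [1.798, 1.371, -1.075]
wrist_force: [-0.2, 0.5, -2.1]
width: 0.09
grip_force: 58.8
```

Emit:
jog_arm(
  deltas=[0.0009, 0, 0.0005, 0, 0, 0, -1, 0.0018, 0, 0.001, 0, 0, 0, -1, 0.0018, 0, 0.001, 0, 0, 0, -1],
)

```text
time: 15.2
tool_pos: [0.495, -0.3147, 0.0934]
tcp_rot: [1.797, 1.368, -1.076]
wrist_force: [-1.8, 3.8, 5.5]
width: 0.09
grip_force: 59.4
```

Emit:
jog_arm(
  deltas=[0.0009, 0, 0.0005, 0, 0, 0, -1, 0.0018, 0, 0.001, 0, 0, 0, -1, 0.0018, 0, 0.001, 0, 0, 0, -1],
)

```text
time: 15.5
tool_pos: [0.4952, -0.3151, 0.0934]
tcp_rot: [1.795, 1.364, -1.077]
wrist_force: [-2.7, 4.3, 11.6]
width: 0.09
grip_force: 59.9
```

Contact. I ease off, release and back out along the tool axis.

Emit:
jog_arm(
  deltas=[-0.0015, 0, -0.001, 0, 0, 0, -1, -0.0015, 0, -0.001, 0, 0, 0, -0.8, -0.0015, 0, -0.001, 0, 0, 0, -0.6, -0.0015, 0, -0.001, 0, 0, 0, -0.3, -0.0015, 0, -0.001, 0, 0, 0, 0, -0.0015, 0, -0.001, 0, 0, 0, 0],
)

```text
time: 16.1
tool_pos: [0.4947, -0.3143, 0.0911]
tcp_rot: [1.798, 1.371, -1.075]
wrist_force: [0.1, 0.8, -0.2]
width: 0.5
grip_force: 0.0
```

Emit:
jog_arm(
  deltas=[0, 0, -0.015, 0, 0, 0, 0, 0, 0, -0.045, 0, 0, 0, 0, 0, 0, -0.085, 0, 0, 0, 0, 0, 0, -0.12, 0, 0, 0, 0, 0, 0, -0.12, 0, 0, 0, 0],
)

```text
time: 16.6
tool_pos: [0.5262, -0.2085, 0.1508]
tcp_rot: [1.797, 1.371, -1.065]
wrist_force: [1.1, -0.8, -0.9]
width: 0.502
grip_force: 0.0
```

```bash
python3 - <<'E'
from kin import *
c=read_camera("side")
h=cv2.cvtColor(c["color"],cv2.COLOR_BGR2HSV); m=((h[...,0]>80)&(h[...,0]<100)&(h[...,1]>90)).astype(np.uint8)
m[:, :310]=0; m[:,375:]=0; m[:295]=0; m[375:]=0
k,lab,st,ce=cv2.connectedComponentsWithStats(m); i=1+st[1:,4].argmax(); print(st[i])
pts=np.argwhere(lab==i)[:,::-1]
# fit pose: standing box silhouette -> match row-wise: stem top & extents
stem=pts[pts[:,1]<pts[:,1].min()+8]; print("stem top",pts[:,1].min(),stem[:,0].mean())
bx=pts[pts[:,1]>pts[:,1].min()+30]; print("body",bx.min(0),bx.max(0))
hull=cv2.convexHull(pts.astype(np.int32)).reshape(-1,2)
def sil(p):
    a=p[2]; co=[[p[0]+.025*(i*np.cos(a)-j*np.sin(a)),p[1]+.025*(i*np.sin(a)+j*np.cos(a)),z] for i in(-1,1) for j in(-1,1) for z in (0,.07)]
    q=proj(c,co); top=proj(c,[p[0],p[1],.122])[0]; return np.r_[q.min(0)[0],q.max(0),top]
ob=np.r_[bx[:,0].min()-.0,pts.max(0)+1.,stem[:,0].mean()+.5,pts[:,1].min()+1.5]
r=least_squares(lambda p:sil([p[0],p[1],-1.833])-ob,[.5,-.29]); print(r.x,r.fun.round(1))
print(readout.read_state()["tool_pos"])
t=[.5,-.29,.102]
print(delta(tool(-90,0),[*r.x[:2],.22],g=.031)); print(delta(tool(-105,0),[*r.x[:2],.22],g=.031))
E
```

```text
[332 306  26  52 848]
stem top 306 346.65384615384613
body [332 337] [357 357]
[ 0.50317104 -0.28707425] [-1.6  2.   0.8 -0.4 -1. ]
[ 0.52477641 -0.20983439  0.14954693]
(array([-0.0727, -0.0005,  0.0521]), array([ -7.68,  61.51, -13.79]), array([ 0.5032, -0.2871,  0.189 ]))
(array([-0.0727, -0.0005,  0.0521]), array([ 0.41, 61.81, -0.28]), array([ 0.5032, -0.2871,  0.189 ]))
```

The colour fit shows the block standing upright at about (0.503, -0.287). I turn the tool down above its stem.

Emit:
jog_arm(
  deltas=[-0.035, 0, -0.019, 0, 0, 0, 0, -0.07, 0, -0.038, 0, 8, 0, 0, -0.117, -0.0005, 0.029, 0, 16, 0, 0, -0.117, -0.0005, 0.029, 0, 24.5, 0, 0, -0.117, -0.0005, 0.029, 0, 33, 0, 0, -0.117, -0.0005, 0.029, 0, 41.5, 0, 0, -0.117, -0.0005, 0.029, 0, 50, 0, 0, -0.117, -0.0005, 0.029, 0.4, 58.5, -0.3, 0],
)

```text
time: 17.45
tool_pos: [0.4999, -0.29, 0.2387]
tcp_rot: [2.47, 1.888, -0.068]
wrist_force: [-0.9, -0.2, -0.5]
width: 0.498
grip_force: 0.0
```

Emit:
jog_arm(
  deltas=[0, 0, 0, 0, 3.3, 0, 0, 0, 0, 0, 0, 3.3, 0, 0],
)

```text
time: 17.65
tool_pos: [0.4985, -0.2922, 0.2368]
tcp_rot: [-2.498, -1.9, 0.007]
wrist_force: [0.5, 0.0, -1.0]
width: 0.497
grip_force: 0.0
```

```bash
python3 - <<'E'
from h import *
W=read_camera("wrist"); s=readout.read_state(); print(s["tool_pos"],s["tcp_rot"],np.round(s["q"],2))
print(delta(tool(-105,0),[.503,-.287,.073],g=0)); print("pred",proj(W,[[.503,-.287,.125],[.503,-.287,.07]]))
h=cv2.cvtColor(W["color"],cv2.COLOR_BGR2HSV); m=((h[...,0]>80)&(h[...,0]<100)&(h[...,1]>90)).astype(np.uint8)
k,lab,st,ce=cv2.connectedComponentsWithStats(m); print(st[1:][st[1:,4]>60],ce[1:][st[1:,4]>60].round(1))
im=cv2.convertScaleAbs(W["color"],alpha=1.4,beta=15); cv2.imwrite("pics/w8.png",im)
E
```

```text
[ 0.49875798 -0.2910016   0.23650044] [-2.49619938 -1.90206699  0.00859928] [-0.57  0.07  1.79 -0.    1.28 -0.3 ]
(array([0.0054, 0.004 , 0.1635]), array([-0.34,  0.13, -0.39]), array([ 0.503, -0.287,  0.073]))
pred [[327.04803314 220.10756118]
 [326.63891714 203.94916105]]
[[ 299  170   55   62 2001]] [[325.9 199.1]]
```

View pics/w8.png

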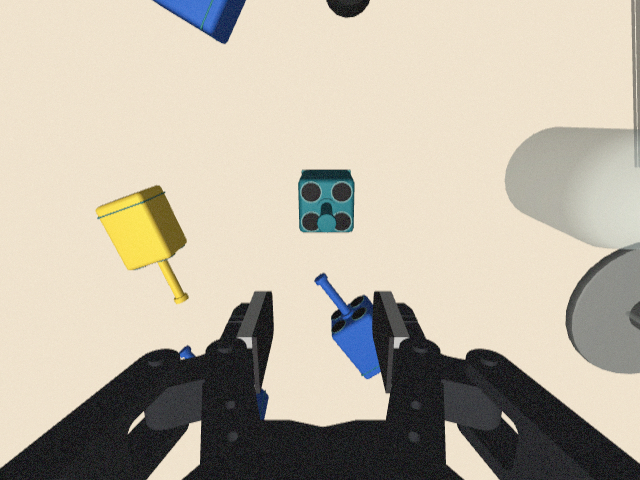

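The block stands squarely with the tool axes, its cap at (326,222) against a predicted (327,220). I descend over the stem and grip it.

Emit:
jog_arm(
  deltas=[0.0045, 0.0035, 0.04, 0, 0, 0, 0, 0.0045, 0.0035, 0.085, 0, 0, 0, 0, 0.0045, 0.0035, 0.125, 0, 0, 0, 0, 0.0045, 0.0035, 0.15, 0, 0, 0, 0, 0.0045, 0.0035, 0.1635, 0, 0, 0, 0, 0.0045, 0.0035, 0.1635, 0, 0, 0, 0, 0.0045, 0.0035, 0.1635, 0, 0, 0, 0],
)

```text
time: 18.4
tool_pos: [0.5049, -0.2862, 0.0748]
tcp_rot: [-2.494, -1.909, 0.006]
wrist_force: [0.2, -0.1, 0.2]
width: 0.502
grip_force: 0.0
```

Emit:
jog_arm(
  deltas=[0, 0, 0, 0, 0, 0, -0.4, 0, 0, 0, 0, 0, 0, -0.7, 0, 0, 0, 0, 0, 0, -1, 0, 0, 0, 0, 0, 0, -1, 0, 0, 0, 0, 0, 0, -1, 0, 0, 0, 0, 0, 0, -1],
  squeeze=60,
)

```text
time: 19.0
tool_pos: [0.5051, -0.287, 0.0755]
tcp_rot: [2.495, 1.908, -0.005]
wrist_force: [-1.3, 1.1, 5.7]
width: 0.101
grip_force: 59.0
```

Emit:
jog_arm(
  deltas=[0, 0, -0.02, 0, 0, 0, -1, 0, 0, -0.06, 0, 0, 0, -1, 0, 0, -0.1, 0, 0, 0, -1, 0, 0, -0.14, 0, 0, 0, -1, 0, 0, -0.17, 0, 0, 0, -1, 0, 0, -0.17, 0, 0, 0, -1],
)

```text
time: 19.6
tool_pos: [0.5075, -0.288, 0.2496]
tcp_rot: [2.49, 1.904, -0.001]
wrist_force: [1.1, -0.4, -3.0]
width: 0.101
grip_force: 58.9
```

```bash
python3 - <<'E'
from h import *
W=np.load("well.npy",allow_pickle=True).item(); s=readout.read_state(); print(s["tool_pos"],s["width"],s["wrist_force"])
pr=proj(W,[[.5645+i*.03,.1735+j*.03,.12] for i,j in ((-1,-1),(1,-1),(1,1),(-1,1))]); print("pred",pr.round(1).tolist())
g=cv2.cvtColor(W["color"],cv2.COLOR_BGR2GRAY); x0,y0=(pr.min(0)-30).astype(int).clip(0); x1,y1=(pr.max(0)+40).astype(int)
m=(g[y0:y1,x0:x1]<75).astype(np.uint8); k,lab,st,ce=cv2.connectedComponentsWithStats(m)
for i in range(1,k):
    if st[i,4]>200: print(st[i]+[x0,y0,0,0,0],(ce[i]+[x0,y0]).round(1))
cx=int(pr[:,0].mean()); cy=int(pr[:,1].mean()); print(g[cy,max(0,cx-70):cx+70:3]); print(g[cy-70:cy+70:3,cx])
for x,y in pr.astype(int): pass
c=W["color"]; print([c[cy,x].tolist() for x in range(max(0,cx-66),cx+66,6)])
E
```

```text
[ 0.50750066 -0.28797468  0.24962773] 0.10091053300053077 [ 1.13562477 -0.37833851 -3.01305344]
pred [[149.4, 215.1], [201.7, 214.9], [196.3, 162.1], [141.7, 162.2]]
[ 111  163   30   61 1440] [124. 195.]
[ 143  168   59   51 1762] [165.3 196.5]
[136 136 136 136 138  23  21  12  18  25  20  80 128 169 167  39  46  38
  43  42  39  36  38  39 166 168 171 166 168 167 168 168 166 165 124 131
 132 131 133 132 185 182 184 184 184 185 184]
[134 133 133 134 133 132 134 132 132 131 132 132 131 131 131 168 166 164
 167 151 106  41  43  48  45  45  44  37  45  44  44  43  44  46 163 166
 123 127 125 126 125 124 124 124 124 120 121]
[[141, 138, 134], [138, 135, 131], [15, 14, 7], [22, 23, 24], [11, 5, 5], [136, 142, 94], [171, 164, 160], [49, 52, 33], [46, 46, 28], [45, 47, 30], [47, 50, 29], [48, 49, 28], [176, 172, 166], [174, 168, 163], [171, 167, 161], [172, 167, 162], [172, 167, 161], [140, 146, 99], [141, 146, 99], [143, 148, 100], [181, 186, 183], [180, 185, 182]]
```

```bash
python3 - <<'E'
from h import *
W=np.load("well.npy",allow_pickle=True).item(); B=W["color"].astype(int); r=B[...,2]
def edges(l,o): 
    w=(l>150); i=np.where(w)[0]; return o+i.min(),o+i.max()+1
print("rows",[(v,edges(r[v,132:220],132)) for v in range(172,222,8)])
print("cols",[(u,edges(r[150:240,u],150)) for u in range(145,200,8)])
dk=lambda l,o:(lambda i:(o+i.min(),o+i.max()+1))(np.where(l<80)[0])
print("dark rows",[(v,dk(r[v,140:210],140)) for v in range(180,215,8)]); print("dark cols",[(u,dk(r[160:230,u],160)) for u in range(150,185,8)])
E
```

```text
rows [(172, (np.int64(138), np.int64(202))), (180, (np.int64(139), np.int64(203))), (188, (np.int64(140), np.int64(204))), (196, (np.int64(141), np.int64(205))), (204, (np.int64(143), np.int64(205))), (212, (np.int64(144), np.int64(206))), (220, (np.int64(145), np.int64(207)))]
cols [(145, (np.int64(162), np.int64(223))), (153, (np.int64(162), np.int64(224))), (161, (np.int64(162), np.int64(224))), (169, (np.int64(162), np.int64(224))), (177, (np.int64(162), np.int64(224))), (185, (np.int64(162), np.int64(224))), (193, (np.int64(161), np.int64(224)))]
dark rows [(180, (np.int64(144), np.int64(173))), (188, (np.int64(146), np.int64(174))), (196, (np.int64(147), np.int64(175))), (204, (np.int64(148), np.int64(176))), (212, (np.int64(149), np.int64(201)))]
dark cols [(150, (np.int64(168), np.int64(219))), (158, (np.int64(168), np.int64(219))), (166, (np.int64(167), np.int64(219))), (174, (np.int64(195), np.int64(219))), (182, (np.int64(205), np.int64(219)))]
```

```bash
python3 - <<'E'
from h import *
W=np.load("well.npy",allow_pickle=True).item()
for u,v in ((144.2,168),(149.8,219),(201,219),(197,168)): print(atz(W,u,v,.121).round(4))
c=np.mean([atz(W,*t,.121) for t in ((144.2,168),(149.8,219),(201,219),(197,168))],0); print(c, atz(W,172.9,193.3,.121))
# second opinion from side camera: white frame
S=read_camera("side"); print(proj(S,[c]), W["origin"])
s=readout.read_state(); print(delta(tool(-90,0),[c[0],c[1],.2496],g=0))
E
```

```text
[0.5368 0.1973 0.121 ]
[0.5348 0.1391 0.121 ]
[0.5936 0.1389 0.121 ]
[0.595  0.1972 0.121 ]
[0.56503179 0.16810187 0.121     ] [0.56494381 0.16894559 0.121     ]
[[293.22170908 198.50653347]] [0.72952853 0.24768576 0.53413877]
(array([ 0.4547, -0.0624, -0.0048]), array([  0.02,   0.2 , -15.19]), array([0.565 , 0.1681, 0.2496]))
```

Emit:
jog_arm(
  deltas=[0.02, -0.003, 0, 0, 0, -2, -1, 0.06, -0.008, 0, 0, 0, -4, -1, 0.105, -0.014, 0, 0, 0, -6, -1, 0.15, -0.02, 0, 0, 0, -8, -1, 0.195, -0.027, 0, 0, 0, -10, -1, 0.24, -0.033, 0, 0, 0, -12, -1, 0.285, -0.039, 0, 0, 0, -14, -1, 0.33, -0.045, 0, 0, 0, -15.2, -1],
)

```text
time: 20.45
tool_pos: [0.546, 0.0457, 0.2401]
tcp_rot: [-2.216, -2.219, 0.012]
wrist_force: [0.3, -0.7, -2.7]
width: 0.097
grip_force: 58.7
```

```bash
python3 - <<'E'
from h import *
print(readout.read_state()["tool_pos"],delta(tool(-90,0),[.565,.1695,.2496],g=0))
E
```

```text
[0.54595213 0.04567421 0.24011153] (array([ 0.1238,  0.0191, -0.0098]), array([-0.53,  0.06,  0.08]), array([0.565 , 0.1695, 0.2496]))
```

Emit:
jog_arm(
  deltas=[0.04, 0.007, -0.005, 0, 0, 0, -1, 0.085, 0.013, -0.005, 0, 0, 0, -1, 0.11, 0.018, -0.005, 0, 0, 0, -1, 0.124, 0.019, -0.005, 0, 0, 0, -1, 0.124, 0.019, -0.005, 0, 0, 0, -1, 0.124, 0.019, -0.005, 0, 0, 0, -1],
)

```text
time: 21.05
tool_pos: [0.5659, 0.167, 0.2466]
tcp_rot: [-2.219, -2.22, 0.011]
wrist_force: [0.4, -1.0, -2.7]
width: 0.098
grip_force: 58.7
```

```bash
python3 - <<'E'
from h import *
s=readout.read_state(); p=np.array(s["tool_pos"]); print(p,s["tcp_rot"])
def sil(c,xy,zf):
    co=[[xy[0]+i*.025,xy[1]+j*.025,zf+z] for i in(-1,1) for j in(-1,1) for z in (0,.07)]; q=proj(c,co); return q.min(0),q.max(0)
zf=p[2]-.0748
for n in ("side","scene","wrist"):
    c=read_camera(n); h=cv2.cvtColor(c["color"],cv2.COLOR_BGR2HSV); b=c["color"].astype(int)
    lo,hi=sil(c,p,zf); print(n,"pred",lo.round(1),hi.round(1))
    u=proj(c,[p[0],p[1],zf+.035])[0].astype(int); print(u,"hsv c",h[u[1],u[0]],b[u[1],u[0]])
    v=int((lo[1]+hi[1])/2)
    print("row",v,int(lo[0])-14,h[v,int(lo[0])-14:int(hi[0])+15,0].tolist(),h[v,int(lo[0])-14:int(hi[0])+15,2].tolist())
E
```

```text
[0.56588718 0.16699321 0.24663514] [-2.21854875 -2.21960907  0.01067453]
side pred [281. 154.] [305.3 188. ]
[293 170] hsv c [ 93 240  35] [35 32  2]
row 171 266 [27, 33, 34, 39, 30, 35, 30, 30, 30, 35, 30, 23, 34, 30, 34, 26, 39, 90, 92, 93, 92, 92, 92, 91, 94, 93, 94, 94, 94, 93, 93, 94, 92, 92, 93, 92, 92, 92, 83, 37, 20, 18, 16, 18, 18, 17, 18, 17, 20, 18, 20, 18, 18, 17] [87, 94, 87, 78, 75, 75, 77, 76, 77, 77, 78, 82, 82, 83, 87, 88, 77, 47, 37, 40, 39, 40, 39, 37, 36, 33, 35, 34, 34, 35, 33, 35, 34, 34, 35, 34, 31, 34, 50, 83, 107, 95, 86, 86, 86, 87, 86, 88, 86, 88, 87, 86, 87, 88]
scene pred [377.1 200.4] [402.4 232.5]
[389 216] hsv c [78 70 55] [49 55 40]
row 216 363 [20, 22, 20, 20, 21, 22, 20, 20, 21, 21, 21, 19, 21, 22, 21, 18, 79, 87, 100, 100, 56, 92, 97, 71, 87, 82, 78, 82, 75, 85, 81, 82, 77, 63, 45, 25, 20, 18, 21, 21, 20, 21, 18, 17, 18, 17, 20, 18, 18, 13, 15, 17, 18, 15] [226, 228, 229, 226, 226, 227, 227, 228, 227, 228, 224, 226, 225, 229, 234, 180, 64, 61, 65, 56, 62, 62, 61, 63, 62, 60, 55, 60, 56, 52, 56, 49, 86, 109, 129, 171, 203, 209, 226, 239, 240, 236, 2
[... 646 characters left out ...]
3, 89, 89, 91, 94, 93, 88, 87, 87, 87, 87, 87, 86, 87, 87, 87, 86, 87, 87, 87, 87, 87] [162, 165, 163, 162, 163, 164, 164, 163, 163, 166, 164, 162, 164, 162, 162, 163, 164, 164, 138, 72, 97, 129, 141, 113, 27, 25, 23, 26, 30, 30, 26, 26, 14, 29, 20, 18, 25, 24, 22, 30, 26, 28, 29, 21, 26, 29, 27, 26, 18, 25, 29, 31, 24, 29, 30, 27, 24, 26, 25, 38, 140, 140, 122, 120, 119, 118, 116, 118, 117, 118, 116, 118, 122, 120, 116, 116, 120, 116, 115, 141, 139, 58, 18, 28, 26, 23, 26, 26, 26, 27, 28, 32, 22, 27, 27, 28, 31, 27, 29, 23, 24, 24, 30, 18, 24, 26, 28, 19, 27, 25, 31, 34, 19, 24, 23, 24, 20, 87, 140, 124, 80, 59, 135, 162, 162, 161, 163, 163, 164, 161, 163, 162, 163, 161, 162, 164, 162, 161]
```

The block hangs centred and square over the well. I lower it carefully.

Emit:
jog_arm(
  deltas=[0.001, -0.001, 0.02, 0, 0, 0, -1, 0.002, -0.001, 0.04, 0, 0, 0, -1, 0.002, -0.001, 0.046, 0, 0, 0, -1, 0.002, -0.001, 0.05, 0, 0, 0, -1, 0.002, -0.001, 0.053, 0, 0, 0, -1, 0.002, -0.001, 0.056, 0, 0, 0, -1, 0.002, -0.001, 0.06, 0, 0, 0, -1, 0.002, -0.001, 0.063, 0, 0, 0, -1],
)

```text
time: 22.0
tool_pos: [0.5658, 0.1701, 0.1856]
tcp_rot: [-2.22, -2.22, 0.005]
wrist_force: [-0.3, 0.3, -2.3]
width: 0.101
grip_force: 58.6
```

Emit:
jog_arm(
  deltas=[0, 0, 0.006, 0, 0, 0, -1, 0, 0, 0.014, 0, 0, 0, -1, 0, 0, 0.022, 0, 0, 0, -1, 0, 0, 0.03, 0, 0, 0, -1, 0, 0, 0.038, 0, 0, 0, -1, 0, 0, 0.046, 0, 0, 0, -1, 0, 0, 0.053, 0, 0, 0, -1, 0, 0, 0.057, 0, 0, 0, -1],
)

```text
time: 22.8
tool_pos: [0.5648, 0.1698, 0.1273]
tcp_rot: [-2.219, -2.22, 0.007]
wrist_force: [-1.0, -0.2, -2.5]
width: 0.098
grip_force: 58.6
```

Emit:
jog_arm(
  deltas=[0, 0, 0.002, 0, 0, 0, -1, 0, 0, 0.004, 0, 0, 0, -1, 0, 0, 0.006, 0, 0, 0, -1, 0, 0, 0.008, 0, 0, 0, -1, 0, 0, 0.008, 0, 0, 0, -1],
)

```text
time: 23.3
tool_pos: [0.5652, 0.1699, 0.1203]
tcp_rot: [-2.219, -2.22, 0.006]
wrist_force: [-0.3, 0.1, -3.3]
width: 0.097
grip_force: 58.6
```

Emit:
jog_arm(
  deltas=[0, 0, 0.001, 0, 0, 0, -1, 0, 0, 0.002, 0, 0, 0, -1, 0, 0, 0.003, 0, 0, 0, -1, 0, 0, 0.004, 0, 0, 0, -1, 0, 0, 0.004, 0, 0, 0, -1],
)

```text
time: 23.8
tool_pos: [0.5651, 0.1699, 0.1162]
tcp_rot: [-2.219, -2.22, 0.006]
wrist_force: [0.1, 1.0, -2.2]
width: 0.09
grip_force: 58.6
```

Emit:
jog_arm(
  deltas=[0, 0, 0.001, 0, 0, 0, -1, 0, 0, 0.002, 0, 0, 0, -1, 0, 0, 0.002, 0, 0, 0, -1],
)

```text
time: 24.1
tool_pos: [0.5656, 0.1701, 0.1157]
tcp_rot: [-2.219, -2.22, 0.005]
wrist_force: [-2.5, -0.2, 4.9]
width: 0.095
grip_force: 59.5
```

It touches bottom at the expected height, so I release and withdraw.

Emit:
jog_arm(
  deltas=[0, 0, -0.0005, 0, 0, 0, -1, 0, 0, -0.0005, 0, 0, 0, -0.8, 0, 0, -0.0005, 0, 0, 0, -0.6, 0, 0, -0.0005, 0, 0, 0, -0.3, 0, 0, -0.0005, 0, 0, 0, 0, 0, 0, -0.0005, 0, 0, 0, 0],
)

```text
time: 24.7
tool_pos: [0.5653, 0.1699, 0.1146]
tcp_rot: [-2.219, -2.22, 0.006]
wrist_force: [-0.2, 0.0, 0.4]
width: 0.499
grip_force: 0.0
```

Emit:
jog_arm(
  deltas=[0, 0, -0.02, 0, 0, 0, 0, 0, 0, -0.06, 0, 0, 0, 0, 0, 0, -0.1, 0, 0, 0, 0, 0, 0, -0.14, 0, 0, 0, 0, -0.05, -0.04, -0.16, 0, 0, 0, 0, -0.1, -0.08, -0.16, 0, 0, 0, 0, -0.1, -0.1, -0.16, 0, 0, 0, 0],
)

```text
time: 25.4
tool_pos: [0.4661, 0.0683, 0.2765]
tcp_rot: [-2.221, -2.221, 0.004]
wrist_force: [0.5, -0.5, 0.6]
width: 0.502
grip_force: 0.0
```

```bash
python3 - <<'E'
from h import *
s=readout.read_state(); print(s["tool_pos"],s["width"],s["wrist_force"])
for n in ("side","scene","wrist"):
    c=read_camera(n); h=cv2.cvtColor(c["color"],cv2.COLOR_BGR2HSV)
    print(n,"pred cap",proj(c,[[.565,.17,.165],[.565,.17,.110]]).round(1).tolist())
    if n!="scene":
        u=proj(c,[[.565,.17,.165]])[0].astype(int); R_=40
        y,x=max(0,u[1]-R_),max(0,u[0]-R_); b=c["color"][y:u[1]+R_,x:u[0]+R_].astype(int); hh=h[y:u[1]+R_,x:u[0]+R_]
        m=((hh[...,0]>89)&(hh[...,0]<97)&(hh[...,1]>140)).astype(np.uint8); k,l,st,ce=cv2.connectedComponentsWithStats(m)
        for i in range(1,k):
            if st[i,4]>15: print(st[i]+[x,y,0,0,0],(ce[i]+[x,y]).round(1))
E
```

```text
[0.46607509 0.06829049 0.27646193] 0.5018106028472694 [ 0.52434099 -0.484829    0.58607398]
side pred cap [[292.7, 184.3], [293.0, 201.6]]
[286 184  16  20  88] [293.1 197.1]
scene pred cap [[389.1, 227.9], [387.6, 242.8]]
wrist pred cap [[478.0, 80.5], [451.0, 87.2]]
[ 438   58   50   62 1530] [459.6  86. ]
```

```bash
python3 -c "
from workcell import finish_job; print(finish_job())"
```

```text
the job is handed in; nothing more can be done
None
```

The job is handed in: the lid's catch was off, so I raised it to about 1.69 rad and left it there, and stood the teal block up and seated it upright in the well; the last camera check matched the expected seated stem height.

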